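# Hand-spin check of a centrifuge rotor

## Robot

A 6-joint arm with a two-finger parallel gripper is mounted at the origin on a cart in front of the work surface, level with it; the furniture and walls round the work are solid. World frame = base frame: x ahead of the robot, y to its left, z up, the work surface at z = 0. Lengths are in m, angles in rad, forces in N, time in s.
With the tool pointing down it reaches from about 0.425 to 0.95 m from the base axis. Payload 14.7 kg.
Tool frame: the origin (TCP) lies midway between the tips of the shut fingers; the grasp point (between the pads) lies 19 mm behind it (arm.pinch_z is the distance from the TCP to the grasp point, in m); z points along the fingers, y is the line along which they close (so a half turn about z gives the same grasp; the last joint's range is limited). The gripper opens to 85 mm and grips with 20 to 120 N. Pads are 22 mm wide; open, the fingers measure 114 mm over their backs; the gripper's body (76 mm by 85 mm) begins 54 mm behind the grasp point. The pads swing forward as they close: fully open they stand 13 mm farther back than shut.
Start: joints at [-1.311, 0.48, 1.596, -0, 1.065, -0.047], TCP at [0.196, -0.62, 0.231] pointing down, gripper open.
Joint ranges: [-2.75, 2.75], [-0.82, 2.05], [0.23, 2.67], [-1.56, 4.7], [0.09, 2.69], [-2.92, 2.92]. Speed limits (rad/s): [1.89, 1.89, 2.39, 3.01, 3.01, 3.01].

## Interface

Orientations are given as a 3x3 rotation matrix whose columns are the frame's x, y, z axes.
In Python, from rig import status, imaging, order, arm gives the robot as it stands. The module is installed in compiled form; this text tells all that it offers.
- The arm moves only by the tool send_rows, never from a script. Its argument "motion" is a list of rows, each an object with "xyz": the shift along the tool's x, y, z in mm, a list of three; "roll": the turn about the tool's z in degrees; "claw": the finger opening in mm, from 0 to 85.4. A call has 1 to 12 rows; each row is the pose to reach, as a shift and turn from the pose commanded when the call began, along the tool's axes at that moment; what a row does not reach only later rows make up. A row lasts 1/8 s, in which the tool goes at most 62.5 mm and 10.7 degrees, less where a joint would pass 70% of its speed; a pose out of reach is approached as far as the arm can. A call with a gripper value outside its range is refused whole. The fingers move at their own pace and stop on an object; "grip_force" is the grip in N (left out, the last holds). Time passes only in rows, so rows that repeat a pose let the fingers close. It gives the time, the measured TCP pose, the force, the opening and the grip force at its end, in the units of the state.
- status.get_state(): the state, without advancing time (a new reading comes with each control period).
- imaging.read_camera(name): name is "side" or "top"; returns the picture (400x640x3 uint8, red, green, blue); there is no depth.
- imaging.calibration(name): a dict with "mtx" (3x3 intrinsics, pixels), "rvec" (rotation vector, rad) and "tvec" (3), from world to camera coordinates, as OpenCV has them. Camera axes: x right, y down, z forward; pixel columns grow to the right and rows downward; lengths in m; the calibration is good to about 2 mm. A picture is of the moment at which its call begins. calibration takes no time and is no camera call.
- order.finish_job(): hands the job in; it is judged then, once.
The state is a dict: "time_s": time; "joint_pos": joint angles; "qd": joint speeds; "joint_torque": joint torques, N m; "tool_pos": TCP position; "eef_rot": TCP orientation; "ft_force": force on the tool from outside, world axes, zero at the start; "ft_torque": the same for the moment, N m; "finger_gap": opening from 0.0 (shut) to 1.0 (fully open); "gripper_force": force on a finger pad.
Only numpy, scipy, OpenCV 4.12 (cv2) and the standard library are available. Lean on these libraries where they do the work, as an engineer would, in place of code of your own. Each camera call takes 0.05 s, during which the arm holds its last target. There are 200 camera calls.

## Task

Check that the centrifuge's rotor turns freely. Draw the lock pin straight up out of the bowl and stand it fully home in the parking hole in the near left corner of the deck; then, with the pin parked, spin the rotor by hand: lay closed fingertips lightly on its flat top (never more than 8 N on any part of the centrifuge), sweep it round and lift off while it is still turning briskly, so that it coasts untouched, and repeat until it stands at least one full turn (either way) from where it was locked. Let it come to rest, and leave the beaker and the amber bottle beside the centrifuge where they are.

Things in the scene. Friction and masses are not known exactly. Their poses are not given: they have to be found in the camera images.
- centrifuge: fixed white bench centrifuge, 230 x 230 mm, flat deck 56 mm above the bench; origin at the centre of its underside, +x back, +y left, z up. A round bowl, 177 mm across, sinks 36 mm into the deck and holds the rotor, a level smooth aluminium disc 150 mm across and 14 mm thick. The lid stands open at the back, up to 250 mm high. A tall microscope stands to the right, about 0.6 m from the robot: draw in and up to pass it
- rotor_axis (a point): the rotor's axis at deck height; axes as the centrifuge's. The disc's flat top lies 4 to 18 mm below the deck: this differs each time and is not measured. Its rubber mount sinks about 1 mm per 9 N pressed. In its middle a flat dome 24 mm wide, 4 mm high; the radial slots are only shallow marks, one longer and black. The 13 mm gap to the bowl's wall holds a fork, low on the disc, astride the pin
- rotor (a joint): turn of the rotor in rad, positive anticlockwise seen from above, counted on over many turns; 0 when locked (the pin leaves 2 or 3 degrees of play). Light bearing: the spin slows by about 0.7 rad/s each second, a little more at speed; moment of inertia 0.0014 kg m2
- pin_mid (a point): middle of the lock pin (45 mm from either end), z up along it. Upright steel pin 90 mm long, 8 mm thick, 60 g, with a black round grip, 14 mm across, over the top 26 mm. At the start it stands, with 1 mm of play, in a socket in the bowl's floor at the rotor's edge, 81 mm from the axis on the centrifuge's -y side; its foot is 50 mm below the deck, its grip begins 14 mm above the deck
- park_hole (a point): centre of the mouth of the parking hole, in the near left corner of the deck (56 mm above the bench); an upright hole 11 mm in diameter and 36 mm deep with a small chamfer. Fully home, the pin's middle is 9 mm above the mouth
- beaker: small clear beaker, 48 mm wide, 58 mm tall, standing left of the centrifuge; origin under its foot; to be left alone
- amber: small amber bottle, 45 mm wide, 92 mm tall, standing left of the centrifuge behind the beaker; origin under its foot; to be left alone

How it is judged:
On the way, in this order (a step that is already met when the one before it is completed fails the run):
1. the lock pin is parked upright and fully home in the parking hole, the rotor not yet spun (horizontal distance between pin_mid and park_hole below 0.006 m and height (world z) of pin_mid below 0.07 m and angle between pin_mid's own z axis and vertical below 0.2 rad and value of joint rotor between -0.5 and 0.5 rad), for 0.2 s.
2. with the pin parked, the rotor coasts untouched at over 1 rad/s (horizontal distance between pin_mid and park_hole below 0.006 m and height (world z) of pin_mid below 0.07 m and angle between pin_mid's own z axis and vertical below 0.2 rad and (velocity of joint rotor above 1 rad/s or velocity of joint rotor below -1 rad/s) and contact force between each of the fingers, the arm and centrifuge below 0.1 N), for 0.3 s.
At the end, for the whole second after the job is handed in: The pin stands upright (within 0.2 rad) and fully home in the parking hole (middle within 6 mm of the hole's axis and at most 5 mm short of home); the rotor stands at least one full turn (6.28 rad), either way, from its locked position and is at rest (under 0.08 rad/s) (horizontal distance between pin_mid and park_hole below 0.006 m and height (world z) of pin_mid below 0.07 m and angle between pin_mid's own z axis and vertical below 0.2 rad and (value of joint rotor above 6.28 rad or value of joint rotor below -6.28 rad) and velocity of joint rotor between -0.08 and 0.08 rad/s); the robot touches nothing.
It fails at once if the robot pressed or pushed on the centrifuge or its rotor with more than 8 N (contact force between any of the fingers, the arm and centrifuge above 8 N).
It fails at once if the beaker was shifted by more than 30 mm (distance of beaker from where it was at the start of the episode above 0.03 m).
It fails at once if the amber bottle was shifted by more than 30 mm (distance of amber from where it was at the start of the episode above 0.03 m).
It also fails if it takes over 72 s, if anything falls off the work surface, if the arm or the gripper's body presses on something with over 40 N, if the wrist force passes 120 N, or if a joint passes its speed limit or range.

## Working session

There is one attempt and no reset: what is moved stays moved. The work goes in short steps, Python scripts to look and compute and a tool call to move; the robot and the scene stay as the last step left them, time stands still between calls to the robot, and variables do not carry over. Pictures are saved under pics/ and viewed, at most 10 in all, crops included, and the job is handed in when it is done.

Besides the shell and the picture viewer there is one more tool, called after "Emit:" as name(argument=value, ...), one argument or row to a line, values as JSON. send_rows: Moves the arm, as the interface text tells. Its arguments: {"type":"object","properties":{"motion":{"type":"array","items":{"type":"object","properties":{"xyz":{"type":"array","items":{"type":"number"}},"roll":{"type":"number"},"claw":{"type":"number"}}}},"grip_force":{"type":"number"}},"required":["motion"]}

```bash
mkdir -p pics
python3 - <<'E'
from rig import status, imaging, arm
import cv2,numpy as np
for n in("side","top"):
    im=imaging.read_camera(n); cv2.imwrite(f"pics/{n}0.png",im[:,:,::-1])
    c=imaging.calibration(n); R=cv2.Rodrigues(c["rvec"])[0]; print(n,c["mtx"].tolist(),(-R.T@c["tvec"].reshape(3)).round(3),R.round(3).tolist())
s=status.get_state(); print({k:np.round(v,3).tolist() for k,v in s.items()}, arm.pinch_z)
E
```

```text
side [[497.6676648841573, 0.0, 319.08936034429934], [0.0, 497.6676648841573, 204.39228051932477], [0.0, 0.0, 1.0]] [0.947 0.008 0.804] [[0.53, 0.848, -0.003], [0.734, -0.461, -0.499], [-0.425, 0.262, -0.866]]
top [[426.4445749653233, 0.0, 313.4180662566194], [0.0, 426.4445749653233, 198.79492541259162], [0.0, 0.0, 1.0]] [0.468 0.226 0.929] [[0.028, -0.999, 0.016], [-0.99, -0.03, -0.138], [0.138, -0.012, -0.99]]
{'time_s': 0.1, 'joint_pos': [-1.311, 0.481, 1.597, 0.0, 1.065, -0.047], 'qd': [0.0, -0.002, -0.002, -0.003, -0.002, -0.001], 'joint_torque': [-0.0, -95.225, -43.104, 0.0, 0.005, -0.0], 'tool_pos': [0.196, -0.619, 0.231], 'eef_rot': [[0.953, 0.302, -0.0], [0.302, -0.953, 0.001], [0.0, -0.001, -1.0]], 'ft_force': [-0.249, 0.411, -0.418], 'ft_torque': [0.065, -0.056, 0.013], 'gripper_force': 0.0, 'finger_gap': 1.002} 0.0187
```

View pics/side0.png

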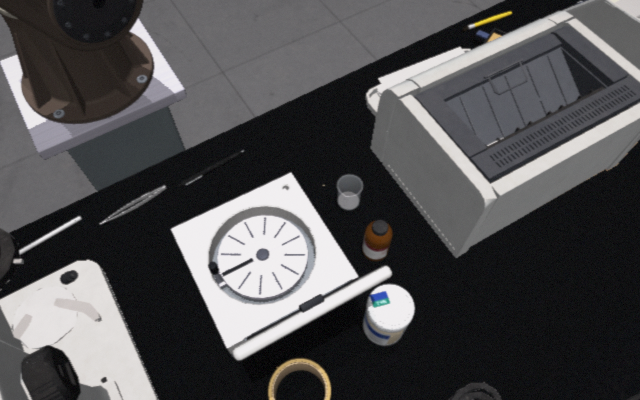

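View pics/top0.png

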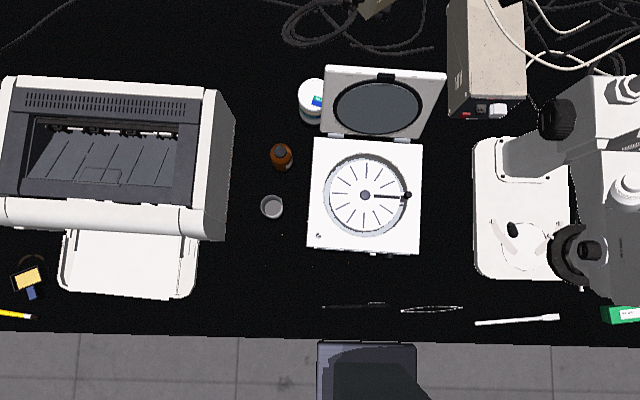

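```bash
cat > h.py <<'E'
import cv2,numpy as np
from rig import imaging
def cam(n):
    c=imaging.calibration(n); return c["mtx"],cv2.Rodrigues(c["rvec"])[0],np.array(c["tvec"]).reshape(3),c["rvec"]
def at_z(n,px,z):
    K,R,t,_=cam(n); d=R.T@np.linalg.solve(K,[px[0],px[1],1.]); o=-R.T@t; return (o+d*(z-o[2])/d[2])
def proj(n,P):
    K,R,t,rv=cam(n); return cv2.projectPoints(np.array(P,float).reshape(-1,3),rv,t,K,None)[0].reshape(-1,2)
E
python3 - <<'E'
from h import *
a=cv2.imread("pics/side0.png")[165:365,160:400]; b=cv2.imread("pics/top0.png")[130:264,295:435]
a=cv2.resize(a,None,fx=3,fy=3,interpolation=cv2.INTER_CUBIC)[:600]
b=cv2.resize(b,None,fx=4,fy=4,interpolation=cv2.INTER_CUBIC)
cv2.imwrite("pics/a.png",a);cv2.imwrite("pics/b.png",b)
print(a.shape,b.shape)
E
```

```text
(600, 720, 3) (536, 560, 3)
```

View pics/a.png

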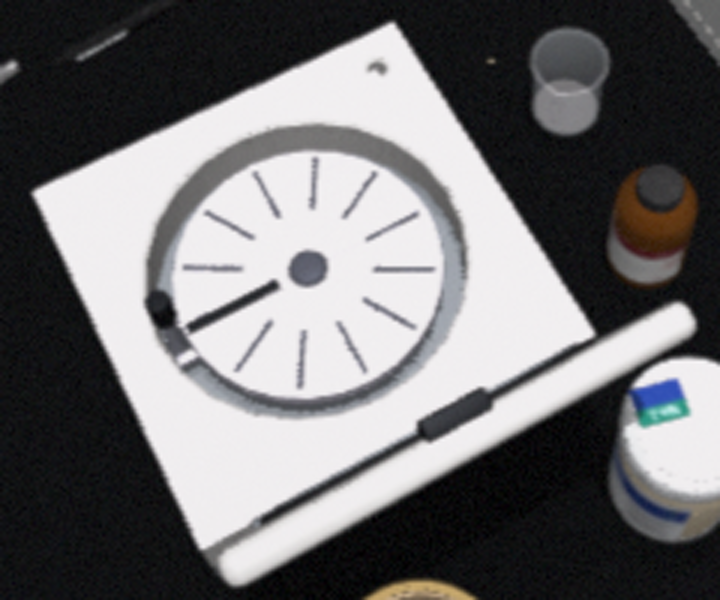

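View pics/b.png

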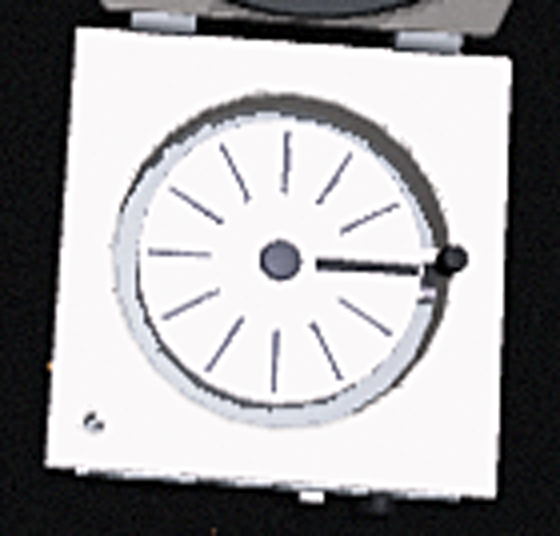

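```bash
cat > fit.py <<'E'
from h import *
from scipy.optimize import least_squares
S=lambda u,v:(160+(u+.5)/3-.5,165+(v+.5)/3-.5); T=lambda u,v:(295+(u+.5)/4-.5,130+(v+.5)/4-.5)
s=dict(nl=S(395,22),nr=S(33,192)); t=dict(bl=T(78,28),br=T(512,57),nr=T(497,497),nl=T(47,467))
C=dict(nl=(-.115,.115),nr=(-.115,-.115),bl=(.115,.115),br=(.115,-.115))
for n,d in(("side",s),("top",t)):
    for k in d: print(n,k,at_z(n,d[k],.056).round(4))
w=lambda p,c:[p[0]+c[0]*np.cos(p[2])-c[1]*np.sin(p[2]),p[1]+c[0]*np.sin(p[2])+c[1]*np.cos(p[2]),.056]
res=lambda p:np.concatenate([(proj(n,[w(p,C[k])])[0]-d[k]) for n,d in(("side",s),("top",t)) for k in d])
f=least_squares(res,[.47,.1,0]);p=f.x;print("pose",p.round(4),"res",f.fun.round(1))
for n,q in(("side",S(376,68)),("top",T(93,422))): print("hole",n,at_z(n,q,.056).round(4))
def tri(a,b):
    P=[cam(n)[0]@np.c_[cam(n)[1],cam(n)[2]] for n in("side","top")]
    X=cv2.triangulatePoints(P[0],P[1],np.array(a,float),np.array(b,float))[:,0]; return X[:3]/X[3]
print("dome",tri(S(308,268),T(280,260)).round(4)); print("dome z.052",at_z("side",S(308,268),.049).round(4),at_z("top",T(280,260),.049).round(4))
print("axis",np.round(w(p,(0,0)),4),"pin exp",np.round(w(p,(0,-.081)),4))
for n,q in(("side",S(158,300)),("top",T(455,257))): print("pin top @.096",n,at_z(n,q,.096).round(4))
for n,q in(("side",S(570,105)),("top",(271,211))): print("beaker",n,at_z(n,q,.0).round(3))
for n,q in(("side",S(660,187)),("top",(281,150))): print("amber",n,at_z(n,q,.092).round(3))
E
python3 fit.py
```

```text
side nl [0.4962 0.2279 0.056 ]
side nr [ 0.4867 -0.0029  0.056 ]
top bl [0.7228 0.2176 0.056 ]
top br [ 0.7145 -0.0121  0.056 ]
top nr [ 0.4836 -0.0027  0.056 ]
top nl [0.4922 0.2269 0.056 ]
pose [ 0.6044  0.1076 -0.04  ] res [-1.  -0.6 -0.3 -0.9 -0.2 -0.5 -0.1 -0.1 -0.  -0.6 -0.1 -0.9]
hole side [0.5183 0.2019 0.056 ]
hole top [0.5158 0.2041 0.056 ]
dome [0.6043 0.1076 0.0431]
dome z.052 [0.6069 0.1067 0.049 ] [0.6034 0.1085 0.049 ]
axis [0.6044 0.1076 0.056 ] pin exp [0.6011 0.0267 0.056 ]
pin top @.096 side [0.6029 0.0269 0.096 ]
pin top @.096 top [0.6004 0.0279 0.096 ]
beaker side [0.574 0.306 0.   ]
beaker top [0.568 0.307 0.   ]
amber side [0.685 0.284 0.092]
amber top [0.682 0.284 0.092]
```

The side view shows the pin grip at (213,265), the dome at (262,254) and the hole at (285,187). The top view shows the grip at (408,194), the dome at (365,195) and the hole at (318,235). The fit gives the pin at (0.6015, 0.027) and the hole at (0.517, 0.203), and the sizes agree with those given. First move: draw in, up and square the tool.

Emit:
send_rows(
  motion=[
    {"xyz": [0,0,-55],"roll": 5,"claw": 40},
    {"xyz": [0,-20,-110],"roll": 10,"claw": 40},
    {"xyz": [-2,-70,-150],"roll": 17.4,"claw": 40},
    {"xyz": [-4,-120,-180],"roll": 17.4,"claw": 40},
    {"xyz": [-6,-170,-205],"roll": 17.4,"claw": 40},
    {"xyz": [-6,-195,-219],"roll": 17.4,"claw": 40},
    {"xyz": [-6,-195,-219],"roll": 17.4,"claw": 40},
    {"xyz": [-6,-195,-219],"roll": 17.4,"claw": 40},
  ],
)

```text
time_s: 1.1
tool_pos: [0.1318, -0.4359, 0.4499]
eef_rot: [[1.0, 0.003, -0.0], [0.003, -1.0, 0.0], [-0.0, -0.0, -1.0]]
ft_force: [-0.1, -0.5, -0.8]
finger_gap: 0.469
gripper_force: 0.0
```

```bash
python3 -c "
from rig import status;import numpy as np
s=status.get_state();print(s['time_s'],s['tool_pos'],np.round(s['eef_rot'],4),s['joint_pos'],s['ft_force'],s['finger_gap'])"
```

```text
1.1 [ 0.13181956 -0.43593685  0.44985565] [[ 1.0e+00  3.1e-03 -0.0e+00]
 [ 3.1e-03 -1.0e+00  2.0e-04]
 [-0.0e+00 -2.0e-04 -1.0e+00]] [-1.34375702e+00  3.02754818e-02  1.67684350e+00  2.71630074e-05
  1.43463489e+00  2.23948690e-01] [-0.0722899  -0.48313004 -0.78187557] 0.4691874777165909
```

Emit:
send_rows(
  motion=[
    {"xyz": [52,-23,0]},
    {"xyz": [104,-51,0]},
    {"xyz": [152,-85,0]},
    {"xyz": [196,-125,0]},
    {"xyz": [234,-170,0]},
    {"xyz": [265,-220,0]},
    {"xyz": [290,-274,0]},
    {"xyz": [308,-330,0]},
    {"xyz": [318,-389,0]},
    {"xyz": [320,-436,0]},
    {"xyz": [368,-456,0]},
    {"xyz": [420,-463,0]},
  ],
)

```text
validation failed for argument at $.mo...
```

Emit:
send_rows(
  motion=[
    {"xyz": [20,0,60]},
    {"xyz": [49,0,120]},
    {"xyz": [49,0,180]},
    {"xyz": [49,0,240]},
    {"xyz": [49,0,280]},
    {"xyz": [49,0,310]},
    {"xyz": [49,0,310]},
    {"xyz": [49,0,310]},
  ],
)

```text
validation failed for argument at $.mo...
```

Emit:
send_rows(
  motion=[
    {"xyz": [52,-23,0],"roll": 0,"claw": 40},
    {"xyz": [104,-51,0],"roll": 0,"claw": 40},
    {"xyz": [152,-85,0],"roll": 0,"claw": 40},
    {"xyz": [196,-125,0],"roll": 0,"claw": 40},
    {"xyz": [234,-170,0],"roll": 0,"claw": 40},
    {"xyz": [265,-220,0],"roll": 0,"claw": 40},
    {"xyz": [290,-274,0],"roll": 0,"claw": 40},
    {"xyz": [308,-330,0],"roll": 0,"claw": 40},
    {"xyz": [318,-389,0],"roll": 0,"claw": 40},
    {"xyz": [320,-436,0],"roll": 0,"claw": 40},
    {"xyz": [368,-456,0],"roll": 0,"claw": 40},
    {"xyz": [420,-463,0],"roll": 0,"claw": 40},
  ],
)

```text
time_s: 2.6
tool_pos: [0.552, 0.0307, 0.4494]
eef_rot: [[1.0, 0.005, -0.001], [0.005, -1.0, 0.0], [-0.001, -0.0, -1.0]]
ft_force: [0.2, -0.6, 0.8]
finger_gap: 0.473
gripper_force: 0.0
```

Emit:
send_rows(
  motion=[
    {"xyz": [20,2,60],"roll": 0,"claw": 40},
    {"xyz": [49,2,120],"roll": 0,"claw": 40},
    {"xyz": [49,2,180],"roll": 0,"claw": 40},
    {"xyz": [49,2,240],"roll": 0,"claw": 40},
    {"xyz": [49,2,290],"roll": 0,"claw": 40},
    {"xyz": [49,2,320],"roll": 0,"claw": 40},
    {"xyz": [49,2,320],"roll": 0,"claw": 40},
    {"xyz": [49,2,320],"roll": 0,"claw": 40},
  ],
)

```text
time_s: 3.6
tool_pos: [0.6, 0.0269, 0.1307]
eef_rot: [[1.0, 0.003, 0.0], [0.003, -1.0, 0.0], [0.0, -0.0, -1.0]]
ft_force: [0.6, -0.7, -0.2]
finger_gap: 0.466
gripper_force: 0.0
```

Run:
```python
from h import *
from rig import status
s=status.get_state();print(s['tool_pos'],s['ft_force'],np.round(s['eef_rot'],4).tolist())
a=imaging.read_camera("side")[150:330,110:350,::-1]
b=imaging.read_camera("top")[110:290,310:470,::-1]
z=lambda i,f:cv2.resize(i,None,fx=f,fy=f,interpolation=cv2.INTER_CUBIC)
cv2.imwrite("pics/c.png",np.hstack([z(a,2),z(b,2)]))
print(proj("side",[s['tool_pos']]),proj("top",[s['tool_pos']]))
```

```text
[0.60000268 0.02694198 0.13068411] [ 0.63353642 -0.70150098 -0.24081125] [[1.0, 0.0032, 0.0003], [0.0032, -1.0, 0.0], [0.0003, -0.0, -1.0]]
[[207.07753734 253.84686974]] [[413.18296453 191.34802254]]
```

View pics/c.png

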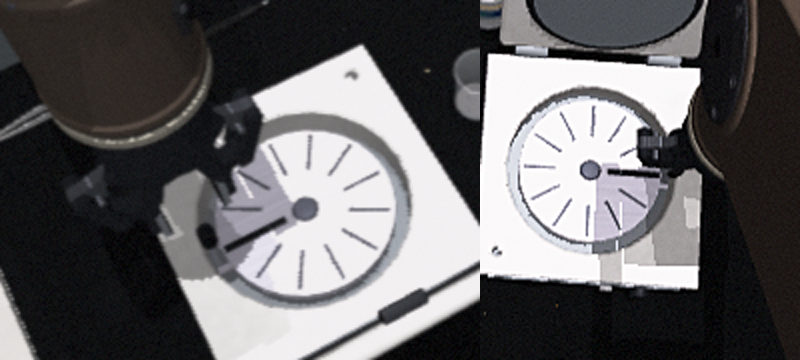

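The picture shows the fingers straddling the pin grip at side pixel (214,268), centred to within about a millimetre. Lower and close.

Emit:
send_rows(
  motion=[
    {"xyz": [1.5,0,25],"roll": 0,"claw": 40},
    {"xyz": [1.5,0,50],"roll": 0,"claw": 40},
    {"xyz": [1.5,0,65],"roll": 0,"claw": 40},
    {"xyz": [1.5,0,65],"roll": 0,"claw": 40},
    {"xyz": [1.5,0,65],"roll": 0,"claw": 20},
    {"xyz": [1.5,0,65],"roll": 0,"claw": 16},
    {"xyz": [1.5,0,65],"roll": 0,"claw": 5},
    {"xyz": [1.5,0,65],"roll": 0,"claw": 5},
    {"xyz": [1.5,0,65],"roll": 0,"claw": 5},
    {"xyz": [1.5,0,65],"roll": 0,"claw": 5},
  ],
  grip_force=30,
)

```text
time_s: 4.95
tool_pos: [0.6014, 0.0269, 0.066]
eef_rot: [[1.0, 0.003, 0.001], [0.003, -1.0, 0.0], [0.001, -0.0, -1.0]]
ft_force: [0.0, 0.6, 6.2]
finger_gap: 0.15
gripper_force: 29.4
```

Emit:
send_rows(
  motion=[
    {"xyz": [0,0,-8],"roll": 0,"claw": 5},
    {"xyz": [0,0,-18],"roll": 0,"claw": 5},
    {"xyz": [0,0,-30],"roll": 0,"claw": 5},
    {"xyz": [0,0,-45],"roll": 0,"claw": 5},
    {"xyz": [0,0,-60],"roll": 0,"claw": 5},
    {"xyz": [0,0,-70],"roll": 0,"claw": 5},
    {"xyz": [0,0,-70],"roll": 0,"claw": 5},
  ],
  grip_force=40,
)

```text
time_s: 5.82
tool_pos: [0.6013, 0.0269, 0.1363]
eef_rot: [[1.0, 0.003, 0.002], [0.003, -1.0, -0.0], [0.002, 0.0, -1.0]]
ft_force: [-0.0, 0.2, -0.7]
finger_gap: 0.147
gripper_force: 38.9
```

Emit:
send_rows(
  motion=[
    {"xyz": [-20,-42,0],"roll": 0,"claw": 5},
    {"xyz": [-42,-88,0],"roll": 0,"claw": 5},
    {"xyz": [-62,-130,0],"roll": 0,"claw": 5},
    {"xyz": [-77,-161,0],"roll": 0,"claw": 5},
    {"xyz": [-84.1,-175.9,0],"roll": 0,"claw": 5},
    {"xyz": [-84.1,-175.9,0],"roll": 0,"claw": 5},
    {"xyz": [-84.1,-175.9,0],"roll": 0,"claw": 5},
  ],
)

```text
time_s: 6.7
tool_pos: [0.5166, 0.2019, 0.1352]
eef_rot: [[1.0, 0.003, 0.0], [0.003, -1.0, -0.0], [0.0, 0.0, -1.0]]
ft_force: [-0.0, 0.6, -1.0]
finger_gap: 0.15
gripper_force: 39.0
```

Run:
```python
from h import *
from rig import status
s=status.get_state();print(s['tool_pos'],s['ft_force'],np.round(s['eef_rot'],4).tolist())
a=imaging.read_camera("side")[110:260,200:350,::-1]
b=imaging.read_camera("top")[170:280,270:380,::-1]
z=lambda i:cv2.resize(i,(400,400),interpolation=cv2.INTER_CUBIC)
cv2.imwrite("pics/d.png",np.hstack([z(a),z(b)]))
p=s['tool_pos']; f=p+[0,0,-.060]
print(proj("side",[f,[.517,.203,.056]]),proj("top",[f,[.517,.203,.056]]))
```

```text
[0.51655867 0.20185015 0.13515052] [-0.02573978  0.58008093 -1.03237132] [[1.0, 0.0028, 0.0], [0.0028, -1.0, -0.0002], [0.0, 0.0002, -1.0]]
[[283.77212827 180.82148524]
 [285.15673705 186.54548012]] [[319.27268552 234.24246171]
 [318.44264526 234.5316288 ]]
```

View pics/d.png

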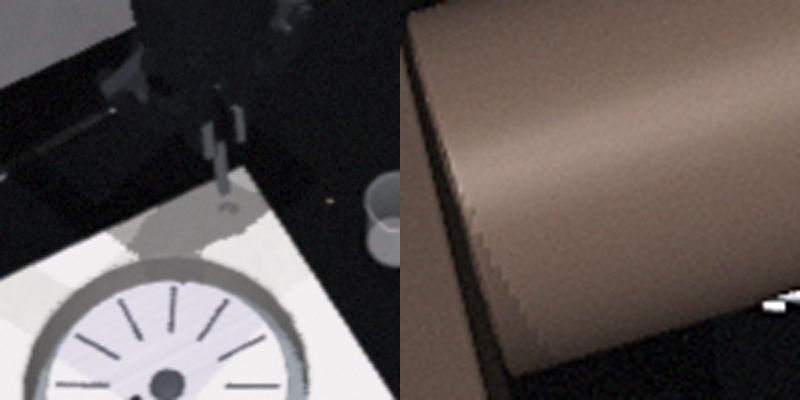

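Emit:
send_rows(
  motion=[
    {"xyz": [0,-0.5,8],"roll": 0,"claw": 5},
    {"xyz": [0,-0.5,14],"roll": 0,"claw": 5},
    {"xyz": [0,-0.5,18],"roll": 0,"claw": 5},
    {"xyz": [0,-0.5,21],"roll": 0,"claw": 5},
    {"xyz": [0,-0.5,24],"roll": 0,"claw": 5},
    {"xyz": [0,-0.5,26],"roll": 0,"claw": 5},
    {"xyz": [0,-0.5,26],"roll": 0,"claw": 5},
  ],
)

```text
time_s: 7.68
tool_pos: [0.5161, 0.203, 0.1092]
eef_rot: [[1.0, 0.003, -0.0], [0.003, -1.0, -0.0], [-0.0, 0.0, -1.0]]
ft_force: [-0.8, -0.0, -0.2]
finger_gap: 0.148
gripper_force: 39.0
```

Emit:
send_rows(
  motion=[
    {"xyz": [0,0,5],"roll": 0,"claw": 5},
    {"xyz": [0,0,10],"roll": 0,"claw": 5},
    {"xyz": [0,0,15],"roll": 0,"claw": 5},
    {"xyz": [0,0,20],"roll": 0,"claw": 5},
    {"xyz": [0,0,24],"roll": 0,"claw": 5},
    {"xyz": [0,0,27],"roll": 0,"claw": 5},
    {"xyz": [0,0,28],"roll": 0,"claw": 5},
    {"xyz": [0,0,28],"roll": 0,"claw": 5},
  ],
)

```text
time_s: 8.68
tool_pos: [0.5162, 0.2031, 0.0813]
eef_rot: [[1.0, 0.003, 0.0], [0.003, -1.0, 0.0], [0.0, -0.0, -1.0]]
ft_force: [0.2, -0.6, -1.3]
finger_gap: 0.144
gripper_force: 39.0
```

Emit:
send_rows(
  motion=[
    {"xyz": [0,0,1],"roll": 0,"claw": 5},
    {"xyz": [0,0,1],"roll": 0,"claw": 20},
    {"xyz": [0,0,1],"roll": 0,"claw": 30},
    {"xyz": [0,0,1],"roll": 0,"claw": 30},
    {"xyz": [0,0,1],"roll": 0,"claw": 30},
    {"xyz": [0,0,-25],"roll": 0,"claw": 30},
    {"xyz": [0,0,-60],"roll": 0,"claw": 30},
    {"xyz": [0,0,-70],"roll": 0,"claw": 30},
    {"xyz": [40,30,-70],"roll": 0,"claw": 0},
    {"xyz": [80,60,-70],"roll": 0,"claw": 0},
    {"xyz": [88,70,-70],"roll": 0,"claw": 0},
    {"xyz": [88,70,-70],"roll": 0,"claw": 0},
  ],
)

```text
time_s: 10.18
tool_pos: [0.604, 0.1327, 0.1506]
eef_rot: [[1.0, 0.002, -0.001], [0.002, -1.0, -0.0], [-0.001, 0.0, -1.0]]
ft_force: [-0.4, -0.2, 0.8]
finger_gap: 0.001
gripper_force: 0.0
```

Run:
```python
from h import *
from rig import status
s=status.get_state();print(s['time_s'],s['tool_pos'],s['ft_force'],s['finger_gap'],s['joint_pos'])
a=imaging.read_camera("side")[110:310,200:360,::-1]
b=imaging.read_camera("top")[150:290,280:430,::-1]
z=lambda i,f:cv2.resize(i,None,fx=f,fy=f,interpolation=cv2.INTER_CUBIC)
cv2.imwrite("pics/e.png",np.hstack([cv2.resize(a,(400,500)),cv2.resize(b,(400,500))]))
print(proj("side",[[.5165,.2025,.110],[.5165,.2025,.084]]))
```

```text
10.175 [0.60396591 0.13272958 0.15055862] [-0.37381789 -0.17860652  0.80560374] 0.0010059463008963313 [1.67265429e-01 5.24892058e-01 1.74713257e+00 8.77847059e-05
 8.70808238e-01 1.73619496e+00]
[[282.74901611 169.40669929]
 [283.75015323 177.85477117]]
```

View pics/e.png

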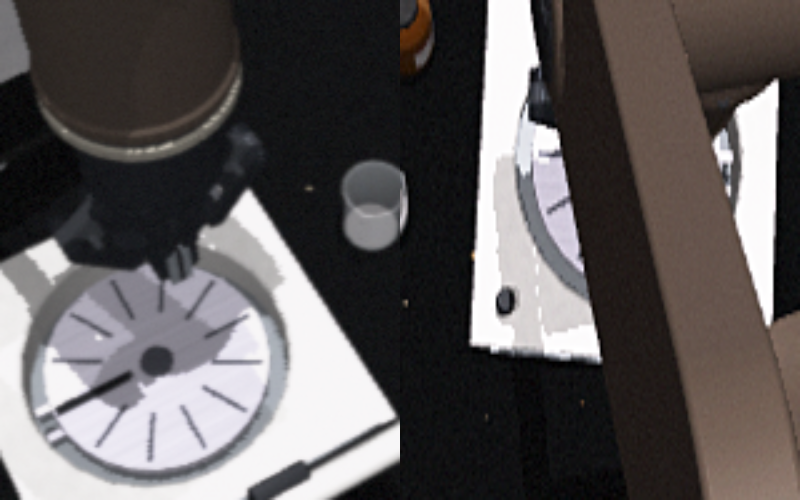

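Pin stands parked (top pixel (320,234), upright); the rotor slot still points at its socket. Now a finer estimate of the disc height, from the first pictures.

```bash
cat > hgt.py <<'E'
from h import *
from scipy.optimize import least_squares
C=np.array([(-.115,.115),(-.115,-.115),(.115,.115),(.115,-.115)])
def sub(g,A,B,lo,hi):
    out=[];d=(B-A)/np.linalg.norm(B-A);n=np.array([-d[1],d[0]]);u=np.arange(-4,4.01,.1)
    for f in np.linspace(lo,hi,40):
        P=A+f*(B-A)+u[:,None]*n
        v=cv2.remap(g,P[:,0].astype('f4')[None],P[:,1].astype('f4')[None],cv2.INTER_LINEAR)[0]
        h=(v[:8].mean()+v[-8:].mean())/2; c=np.where(np.diff(np.sign(v-h)))[0]
        if len(c) and abs(v[:8].mean()-v[-8:].mean())>80: out.append(A+f*(B-A)+u[c[len(c)//2]]*n+.05*n)
    return np.array(out),n
def W(p,c,z): 
    R=np.array([[np.cos(p[2]),-np.sin(p[2])],[np.sin(p[2]),np.cos(p[2])]]); q=np.atleast_2d(c)@R.T+p[:2]; return np.c_[q,np.full(len(q),z)]
for n,roi,edges in(("side",(240,270,240,285),[(0,1,.1,.9),(0,2,.1,.8),(1,3,.1,.8)]),("top",(183,207,353,377),[(0,1,.1,.9),(0,2,.1,.9),(1,3,.1,.9)])):
    im=cv2.imread(f"pics/{n}0.png"); g=cv2.cvtColor(im,cv2.COLOR_BGR2GRAY).astype('f4')
    p=np.array([.6044,.1076,-.04])
    for _ in range(3):
        pc=proj(n,W(p,C,.056)); E=[(i,j)+sub(g,pc[i],pc[j],lo,hi) for i,j,lo,hi in edges]
        def res(p):
            pc=proj(n,W(p,C,.056)); r=[]
            for i,j,pts,_ in E:
                d=pc[j]-pc[i]; nn=np.array([-d[1],d[0]])/np.linalg.norm(d); r.append((pts-pc[i])@nn)
            return np.concatenate(r)
        f=least_squares(res,p,loss="soft_l1",f_scale=.3,x_scale=[.1,.1,1]);p=f.x
    r0,r1,c0,c1=roi; m=((g[r0:r1,c0:c1]<150)).astype('u1')
    k,l,st,ce=cv2.connectedComponentsWithStats(m); cc=ce+[c0,r0]; a=proj(n,W(p,(0,0),.05))[0]
    b=min(range(1,k),key=lambda i:np.hypot(*(cc[i]-a))); w=np.clip(255-g,0,None)*(cv2.dilate((l==b).astype('u1'),np.ones((3,3)))) [0:0,0:0] if 0 else None
    zs=np.arange(.034,.060,.0005); D=np.array([proj(n,W(p,(0,0),z))[0]-cc[b] for z in zs]); i=np.argmin(np.hypot(*D.T))
    print(n,p.round(4),"rms",np.sqrt((res(p)**2).mean()).round(2),[len(e[2]) for e in E],"dome px",cc[b],st[b],"best dome z",zs[i],D[i].round(2))
E
python3 hgt.py
```

```text
side [ 0.605   0.1068 -0.0417] rms 0.35 [40, 40, 40] dome px [262.175      253.95833333] [ 16   9  13  12 120] best dome z 0.04550000000000001 [-0.14 -0.02]
top [ 0.601   0.1083 -0.0403] rms 0.26 [40, 40, 40] dome px [364.56097561 194.76829268] [ 7  7 10 10 82] best dome z 0.05550000000000002 [0.55 0.54]
```

Emit:
send_rows(
  motion=[
    {"xyz": [-10,30,0],"roll": 0,"claw": 0},
    {"xyz": [-30,70,20],"roll": 0,"claw": 0},
    {"xyz": [-30,70,60],"roll": 0,"claw": 0},
    {"xyz": [-30,70,85],"roll": 0,"claw": 0},
    {"xyz": [-30,70,96],"roll": 0,"claw": 0},
    {"xyz": [-30,70,101],"roll": 0,"claw": 0},
    {"xyz": [-30,70,101],"roll": 0,"claw": 0},
    {"xyz": [-30,70,101],"roll": 0,"claw": 0},
  ],
)

```text
time_s: 11.28
tool_pos: [0.5751, 0.0634, 0.0511]
eef_rot: [[1.0, 0.003, 0.001], [0.003, -1.0, 0.0], [0.001, -0.0, -1.0]]
ft_force: [0.6, 0.3, 0.2]
finger_gap: -0.001
gripper_force: 0.0
```

Emit:
send_rows(
  motion=[
    {"xyz": [0,0,0.4],"roll": 0,"claw": 0},
    {"xyz": [0,0,0.7],"roll": 0,"claw": 0},
    {"xyz": [0,0,0.7],"roll": 0,"claw": 0},
  ],
)

```text
time_s: 11.65
tool_pos: [0.5746, 0.0632, 0.0497]
eef_rot: [[1.0, 0.003, 0.0], [0.003, -1.0, 0.0], [0.0, -0.0, -1.0]]
ft_force: [-0.4, 0.7, -0.1]
finger_gap: 0.002
gripper_force: 0.0
```

Emit:
send_rows(
  motion=[
    {"xyz": [0,0,0.4],"roll": 0,"claw": 0},
    {"xyz": [0,0,0.6],"roll": 0,"claw": 0},
    {"xyz": [0,0,0.6],"roll": 0,"claw": 0},
  ],
)

```text
time_s: 12.02
tool_pos: [0.5745, 0.0632, 0.0489]
eef_rot: [[1.0, 0.003, -0.0], [0.003, -1.0, -0.0], [-0.0, 0.0, -1.0]]
ft_force: [-0.2, 0.6, 0.2]
finger_gap: 0.003
gripper_force: 0.0
```

Emit:
send_rows(
  motion=[
    {"xyz": [0,0,0.4],"roll": 0,"claw": 0},
    {"xyz": [0,0,0.7],"roll": 0,"claw": 0},
    {"xyz": [0,0,0.7],"roll": 0,"claw": 0},
  ],
)

```text
time_s: 12.4
tool_pos: [0.5746, 0.0632, 0.0483]
eef_rot: [[1.0, 0.003, -0.0], [0.003, -1.0, 0.0], [-0.0, -0.0, -1.0]]
ft_force: [1.5, -0.1, 0.3]
finger_gap: 0.001
gripper_force: 0.0
```

Emit:
send_rows(
  motion=[
    {"xyz": [0,0,0.4],"roll": 0,"claw": 0},
    {"xyz": [0,0,0.6],"roll": 0,"claw": 0},
    {"xyz": [0,0,0.6],"roll": 0,"claw": 0},
  ],
)

```text
time_s: 12.78
tool_pos: [0.5745, 0.0632, 0.0477]
eef_rot: [[1.0, 0.003, -0.0], [0.003, -1.0, -0.0], [-0.0, 0.0, -1.0]]
ft_force: [-0.3, 0.1, -0.8]
finger_gap: 0.002
gripper_force: 0.0
```

Emit:
send_rows(
  motion=[
    {"xyz": [0,0,0.4],"roll": 0,"claw": 0},
    {"xyz": [0,0,0.6],"roll": 0,"claw": 0},
    {"xyz": [0,0,0.6],"roll": 0,"claw": 0},
  ],
)

```text
time_s: 13.15
tool_pos: [0.5745, 0.0632, 0.0471]
eef_rot: [[1.0, 0.003, -0.0], [0.003, -1.0, 0.0], [-0.0, -0.0, -1.0]]
ft_force: [-0.3, 0.2, 0.4]
finger_gap: 0.001
gripper_force: 0.0
```

Emit:
send_rows(
  motion=[
    {"xyz": [0,0,0.4],"roll": 0,"claw": 0},
    {"xyz": [0,0,0.6],"roll": 0,"claw": 0},
    {"xyz": [0,0,0.6],"roll": 0,"claw": 0},
  ],
)

```text
time_s: 13.52
tool_pos: [0.5745, 0.0632, 0.0465]
eef_rot: [[1.0, 0.003, -0.0], [0.003, -1.0, 0.0], [-0.0, -0.0, -1.0]]
ft_force: [-0.4, -0.7, 0.4]
finger_gap: -0.0
gripper_force: 0.0
```

Emit:
send_rows(
  motion=[
    {"xyz": [0,0,0.4],"roll": 0,"claw": 0},
    {"xyz": [0,0,0.6],"roll": 0,"claw": 0},
    {"xyz": [0,0,0.6],"roll": 0,"claw": 0},
  ],
)

```text
time_s: 13.9
tool_pos: [0.5746, 0.0632, 0.0459]
eef_rot: [[1.0, 0.003, 0.0], [0.003, -1.0, -0.0], [0.0, 0.0, -1.0]]
ft_force: [0.3, -0.4, 0.2]
finger_gap: -0.003
gripper_force: 0.3
```

Emit:
send_rows(
  motion=[
    {"xyz": [0,0,0.4],"roll": 0,"claw": 0},
    {"xyz": [0,0,0.6],"roll": 0,"claw": 0},
    {"xyz": [0,0,0.6],"roll": 0,"claw": 0},
  ],
)

```text
time_s: 14.28
tool_pos: [0.5746, 0.0632, 0.0454]
eef_rot: [[1.0, 0.003, 0.0], [0.003, -1.0, -0.0], [0.0, 0.0, -1.0]]
ft_force: [-1.2, -1.1, 2.6]
finger_gap: 0.002
gripper_force: 1.4
```

Emit:
send_rows(
  motion=[
    {"xyz": [0,0,0],"roll": 0,"claw": 0},
  ],
)

```text
time_s: 14.4
tool_pos: [0.5745, 0.0632, 0.0453]
eef_rot: [[1.0, 0.003, -0.0], [0.003, -1.0, -0.0], [-0.0, 0.0, -1.0]]
ft_force: [-0.7, -1.1, 2.6]
finger_gap: 0.001
gripper_force: 1.5
```

Emit:
send_rows(
  motion=[
    {"xyz": [6,0,0],"roll": 0,"claw": 0},
    {"xyz": [22,0,0],"roll": 0,"claw": 0},
    {"xyz": [46,0,0],"roll": 0,"claw": 0},
    {"xyz": [64,0,-10],"roll": 0,"claw": 0},
    {"xyz": [74,0,-35],"roll": 0,"claw": 0},
    {"xyz": [74,0,-70],"roll": 0,"claw": 0},
    {"xyz": [74,0,-110],"roll": 0,"claw": 0},
    {"xyz": [50,20,-150],"roll": 0,"claw": 0},
  ],
)

```text
time_s: 15.4
tool_pos: [0.6258, 0.0441, 0.1964]
eef_rot: [[1.0, 0.004, 0.001], [0.004, -1.0, 0.0], [0.001, -0.0, -1.0]]
ft_force: [-0.6, 0.0, 0.3]
finger_gap: 0.001
gripper_force: 0.0
```

```bash
cat > ang.py <<'E'
from h import *
from rig import status
import sys
# angle of black slot from side camera: dark pixels on ring r 20..62mm at disc height
n="side"; im=imaging.read_camera(n); g=cv2.cvtColor(im,cv2.COLOR_RGB2GRAY)
t=status.get_state()["time_s"]
an=np.deg2rad(np.arange(0,360,1)); rr=np.arange(.024,.058,.002)
P=np.array([[.605+r*np.cos(a),.1068+r*np.sin(a),.0455] for a in an for r in rr])
q=proj(n,P).astype('f4'); v=cv2.remap(g,q[:,0].reshape(360,-1),q[:,1].reshape(360,-1),cv2.INTER_LINEAR)
s=(v<95).mean(1); i=s.argmax(); print("t",round(t,2),"slot world deg",i,"score",s[i].round(2), "median",np.median(v).round())
E
for i in 1 2 3 4; do python3 ang.py; done
```

```text
t 15.45 slot world deg 95 score 1.0 median 208.0
t 15.5 slot world deg 104 score 1.0 median 222.0
t 15.55 slot world deg 113 score 1.0 median 221.0
t 15.6 slot world deg 122 score 1.0 median 216.0
```

Rotor coasting at about 3.1 rad/s, already about 3.3 rad round. Let it coast while tracking it.

Emit:
send_rows(
  motion=[
    {"xyz": [0,0,0],"roll": 0,"claw": 0},
    {"xyz": [0,0,0],"roll": 0,"claw": 0},
    {"xyz": [0,0,0],"roll": 0,"claw": 0},
    {"xyz": [0,0,0],"roll": 0,"claw": 0},
    {"xyz": [0,0,0],"roll": 0,"claw": 0},
    {"xyz": [0,0,0],"roll": 0,"claw": 0},
    {"xyz": [0,0,0],"roll": 0,"claw": 0},
    {"xyz": [0,0,0],"roll": 0,"claw": 0},
  ],
)

```text
time_s: 16.6
tool_pos: [0.6246, 0.0434, 0.1953]
eef_rot: [[1.0, 0.003, 0.0], [0.003, -1.0, 0.0], [0.0, -0.0, -1.0]]
ft_force: [-0.1, 0.6, 0.8]
finger_gap: -0.005
gripper_force: 0.0
```

```bash
python3 ang.py; python3 ang.py
```

```text
t 16.65 slot world deg 268 score 1.0 median 228.0
t 16.7 slot world deg 274 score 1.0 median 225.0
```

Emit:
send_rows(
  motion=[
    {"xyz": [0,0,0],"roll": 0,"claw": 0},
    {"xyz": [0,0,0],"roll": 0,"claw": 0},
    {"xyz": [0,0,0],"roll": 0,"claw": 0},
    {"xyz": [0,0,0],"roll": 0,"claw": 0},
    {"xyz": [0,0,0],"roll": 0,"claw": 0},
    {"xyz": [0,0,0],"roll": 0,"claw": 0},
    {"xyz": [0,0,0],"roll": 0,"claw": 0},
    {"xyz": [0,0,0],"roll": 0,"claw": 0},
  ],
)

```text
time_s: 17.7
tool_pos: [0.6246, 0.0434, 0.1953]
eef_rot: [[1.0, 0.003, -0.0], [0.003, -1.0, -0.0], [-0.0, 0.0, -1.0]]
ft_force: [-0.1, 0.3, 0.3]
finger_gap: 0.0
gripper_force: 0.0
```

```bash
python3 ang.py; python3 ang.py
```

```text
t 17.75 slot world deg 347 score 1.0 median 216.0
t 17.8 slot world deg 349 score 1.0 median 217.0
```

Emit:
send_rows(
  motion=[
    {"xyz": [0,0,0],"roll": 0,"claw": 0},
    {"xyz": [0,0,0],"roll": 0,"claw": 0},
    {"xyz": [0,0,0],"roll": 0,"claw": 0},
    {"xyz": [0,0,0],"roll": 0,"claw": 0},
    {"xyz": [0,0,0],"roll": 0,"claw": 0},
    {"xyz": [0,0,0],"roll": 0,"claw": 0},
    {"xyz": [0,0,0],"roll": 0,"claw": 0},
    {"xyz": [0,0,0],"roll": 0,"claw": 0},
    {"xyz": [0,0,0],"roll": 0,"claw": 0},
    {"xyz": [0,0,0],"roll": 0,"claw": 0},
    {"xyz": [0,0,0],"roll": 0,"claw": 0},
    {"xyz": [0,0,0],"roll": 0,"claw": 0},
  ],
)

```text
time_s: 19.3
tool_pos: [0.6246, 0.0434, 0.1953]
eef_rot: [[1.0, 0.003, -0.0], [0.003, -1.0, 0.0], [-0.0, -0.0, -1.0]]
ft_force: [0.7, 0.6, -0.8]
finger_gap: 0.008
gripper_force: 0.0
```

```bash
python3 ang.py; python3 ang.py
```

```text
t 19.35 slot world deg 3 score 1.0 median 216.0
t 19.4 slot world deg 3 score 1.0 median 216.0
```

Emit:
send_rows(
  motion=[
    {"xyz": [0,0,0],"roll": 0,"claw": 0},
    {"xyz": [0,0,0],"roll": 0,"claw": 0},
    {"xyz": [0,0,0],"roll": 0,"claw": 0},
    {"xyz": [0,0,0],"roll": 0,"claw": 0},
    {"xyz": [0,0,0],"roll": 0,"claw": 0},
    {"xyz": [0,0,0],"roll": 0,"claw": 0},
    {"xyz": [0,0,0],"roll": 0,"claw": 0},
    {"xyz": [0,0,0],"roll": 0,"claw": 0},
    {"xyz": [0,0,0],"roll": 0,"claw": 0},
    {"xyz": [0,0,0],"roll": 0,"claw": 0},
    {"xyz": [0,0,0],"roll": 0,"claw": 0},
    {"xyz": [0,0,0],"roll": 0,"claw": 0},
  ],
)

```text
time_s: 20.9
tool_pos: [0.6247, 0.0434, 0.1953]
eef_rot: [[1.0, 0.003, 0.0], [0.003, -1.0, -0.0], [0.0, 0.0, -1.0]]
ft_force: [0.4, 0.4, 0.7]
finger_gap: -0.005
gripper_force: 0.0
```

```bash
for i in 1 2 3 4 5 6; do python3 ang.py; done
```

```text
t 20.95 slot world deg 3 score 1.0 median 216.0
t 21.0 slot world deg 3 score 1.0 median 216.0
t 21.05 slot world deg 3 score 1.0 median 216.0
t 21.1 slot world deg 3 score 1.0 median 216.0
t 21.15 slot world deg 3 score 1.0 median 216.0
t 21.2 slot world deg 3 score 1.0 median 216.0
```

Rotor rests at 455° (7.9 rad) from the lock. Final check of the pin.

Run:
```python
from h import *
a=imaging.read_camera("side")[150:200,255:325,::-1].copy()
cv2.imwrite("pics/f.png",cv2.resize(a,None,fx=10,fy=10,interpolation=cv2.INTER_NEAREST))
for z in(.110,.116): print(z,((proj("side",[[.5175,.2022,z],[.5175,.2022,z-.026],[.5175,.2022,.056]])-[255,150]+.5)*10).round().tolist())
```

```text
0.11 [[284.0, 204.0], [294.0, 288.0], [304.0, 375.0]]
0.116 [[282.0, 184.0], [292.0, 269.0], [304.0, 375.0]]
```

View pics/f.png

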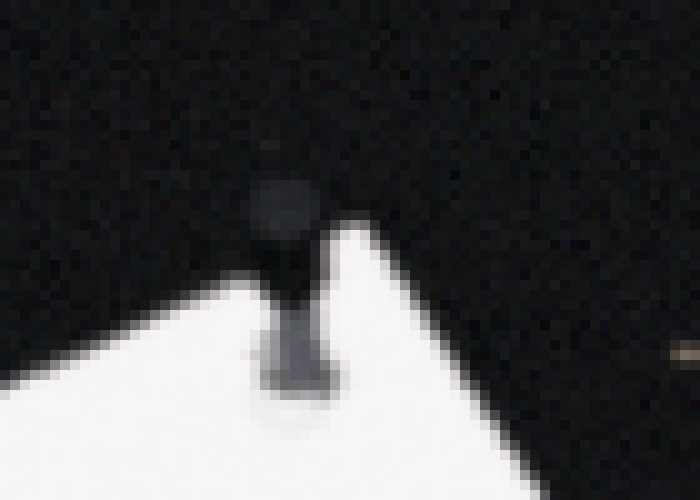

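The crop shows the parked pin upright. The top of its grip is at crop pixel (285,207), against (284,204) expected when fully home, so it is seated. Handing in.

```bash
python3 -c "
from rig import order; print(order.finish_job())"
```

```text
the job is handed in; nothing more can be done
None
```

The job is handed in: the pin stands fully home in the parking hole, one hand sweep sent the rotor coasting untouched to rest about 7.9 rad from its locked position (6.28 needed), the highest contact force I read on it was 2.6 N, and the robot did not go near the beaker or the amber bottle; the judge returned no verdict.

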